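Stand the fallen tube rack back on its feet and push it home

ROBOT

A 6-joint arm with a two-finger parallel gripper is mounted at the origin on the work surface. World frame = base frame: x ahead of the robot, y to its left, z up, the work surface at z = 0. Lengths are in m, angles in rad, forces in N, time in s.
With the tool pointing down it reaches from about 0.3 to 0.775 m from the base axis. Payload 14.6 kg.
Tool frame: the origin (TCP) lies on the centre line of the jaws, within the pads' length; the fingertips stand 17 mm ahead of it and the grasp point (between the pads) lies 2 mm behind it; z points along the fingers, x is the direction in which the jaws open and shut, and the axes are right-handed (so a half turn about z gives the same grasp; the last joint's range is limited). The gripper opens to 94 mm and grips with 3 to 60 N. Pads are 16 mm wide; open, the fingers measure 119 mm over their backs; the gripper's body (75 mm by 177 mm) begins 78 mm behind the grasp point.
Start: joints at [-1.386, 0.3, 1.521, -0, 1.321, -0.067], TCP at [0.137, -0.533, 0.222] pointing down, gripper open.
Joint ranges: [-3.03, 3.03], [-0.79, 2.21], [0.23, 2.52], [-1.04, 4.18], [0, 3.07], [-2.55, 2.55]. Speed limits (rad/s): [2.22, 2.22, 2.57, 3.14, 3.14, 3.14].

INTERFACE

Orientations are given as [roll, pitch, yaw] about the fixed x, y, z axes, in that order (R = Rz(yaw) Ry(pitch) Rx(roll)).
In Python, from station import ctrl gives the robot as it stands. The module is installed in compiled form; this text tells all that it offers.
- The arm moves only by the tool drive_tool, never from a script. Its argument "increments" is a list of rows, each a list of 3 entries, a list of its own where there are three numbers: the turn, a rotation vector about the tool's x, y, z in degrees, then the shift along the tool's x, y, z in mm, then the opening, from 0 (shut) to 1 (fully open). In form: [[[ax, ay, az], [dx, dy, dz], hand], ...]. A call has 1 to 20 rows; each row shifts and turns the commanded pose from where the row before left it, along the tool's axes as they then stand; what a row does not reach is not made up. A row lasts 1/8 s, in which the tool goes at most 62.5 mm and 10.7 degrees, less where a joint would pass 70% of its speed; a pose out of reach is approached as far as the arm can. A call with a gripper value outside its range is refused whole. The fingers move at their own pace and stop on an object; "squeeze" is the grip in N (left out, the last holds). Time passes only in rows, so rows that do not move let the fingers close. It gives the time, the measured TCP pose, the force and the opening at its end, in the units of the state.
- ctrl.get_obs(): the state, without advancing time (a new reading comes with each control period).
- ctrl.camera(name): name is "scene" or "top" or "wrist"; returns the picture (400x640x3 uint8, red, green, blue); there is no depth.
- ctrl.calibration(name): a dict with "fx", "fy", "cx", "cy" (pixels), "rvec" (rotation vector, rad) and "tvec" (3), from world to camera coordinates, as OpenCV has them. Camera axes: x right, y down, z forward; pixel columns grow to the right and rows downward; lengths in m; the calibration is good to about 2 mm. A picture is of the moment at which its call begins: read the wrist's pose just before it. calibration takes no time and is no camera call; for the wrist camera it gives the pose at the moment of the call.
- ctrl.hand_in(): hands the job in, once; it reports no verdict.
The state is a dict: "time_s": time; "qpos": joint angles; "joint_vel": joint speeds; "tau": joint torques, N m; "ee_pos": TCP position; "eef_rot": TCP orientation; "force": force on the tool from outside, world axes, zero at the start; "moment": the same for the moment, N m; "grip_width": finger opening in m.
Only numpy, scipy, OpenCV 4.12 (cv2) and the standard library are available. Lean on these libraries where they do the work, as an engineer would, in place of code of your own. Each camera call takes 0.05 s, during which the arm holds its last target.

TASK

The empty green tube rack has been knocked over onto its long side on the white board. Push its upper edge away from the robot with the fingers so that it tips back onto its feet, then push it along the board until its long side sits flush against the blue stop rail. Only push: never lift or carry the rack, and leave the vial, the bottle and the beaker where they stand.

Things in the scene. Friction and masses are not known exactly. Their poses are not given: they have to be found in the camera images.
- rack: Loose green plastic tube rack, about 0.24 kg, 100 (its x) x 190 (y) x 50 mm (z), solid sides, grid of holes on top, four black feet. Origin: centre of its underside (soles of the feet); z points out through the holes. At the start it lies on its long -x side, 100 mm tall and 50 mm thick: z level, pointing roughly at the robot, x straight up, feet facing away. It must end with z up.
- rack_center (a point): Centre of the rack's 100 x 190 x 50 mm envelope. Pushed in the top quarter of the hole face, the rack tips away from the robot about its lower edge on the feet side without much sliding, passes its balance point at about 27 degrees and drops onto its feet; its 100 mm width then lies beyond that edge.
- heel_left (a point): End (at the rack's +y) of the rack's long lower edge about which it tips: (-50, 95, 0) mm in the rack's frame. On the board at the start and at the end; once the rack stands, it is a bottom corner of the long side nearer the robot.
- heel_right (a point): The other end (at the rack's -y) of that same edge: (-50, -95, 0) mm in the rack's frame.
- board: Fixed white board on the black bench, 300 (x) x 540 (y) x 6 mm thick; origin: centre of its underside, x pointing away from the robot towards the rail. A fixed blue stop rail, 500 mm long (y), 14 mm thick, 26 mm high above the board's top, stands along its far side with its near face at x = 115 mm. With the rack home, its heel edge is at x = 15 mm in this frame.
- vial: Loose glass vial with a green cap standing on the board, 28 mm in diameter, 52 mm tall; origin at the centre of its underside. Leave alone.
- bottle: Loose amber bottle with an orange cap standing on the board, 48 mm in diameter, 72 mm tall; origin at the centre of its underside. Leave alone.
- beaker: Loose open glass beaker standing on the board, 54 mm in diameter, 65 mm tall; origin at the centre of its underside. Leave alone.
Things that resemble listed ones, but are neither listed nor needed, are in the scene too. There is more than one size of the rack; the job needs the middle-sized.

How it is judged:
By the outcome, as a careful person would: the job done as asked, in the order asked, and still so for the second after the job is handed in, with the robot touching nothing.
It also fails if it takes over 51 s, if anything falls off the work surface, if the arm or the gripper's body presses on something with over 40 N, if the wrist force passes 120 N, or if a joint passes its speed limit or range.

## Working session

There is one attempt and no reset: what is moved stays moved. The work goes in short steps, Python scripts to look and compute and a tool call to move; the robot and the scene stay as the last step left them, time stands still between calls to the robot, and variables do not carry over. Pictures are saved under pics/ and viewed, and the job is handed in when it is done.

Besides the shell and the picture viewer there is one more tool, called after "Emit:" by a JSON object that holds its "method" and its "body". drive_tool: Moves the arm, as the interface text tells. Its arguments: {"type":"object","properties":{"increments":{"type":"array"},"squeeze":{"type":"number"}},"required":["increments"]}

```bash
mkdir -p pics
python3 - <<'E'
from station import ctrl
import cv2
o=ctrl.get_obs();print({k:o[k] for k in("time_s","ee_pos","eef_rot","force","grip_width")})
for n in("scene","top"):
    cv2.imwrite(f"pics/{n}0.png",ctrl.camera(n)[:,:,::-1]); c=ctrl.calibration(n);print(n,c)
E
```

```text
{'time_s': 0.0, 'ee_pos': array([ 0.1369767 , -0.53241891,  0.22188241]), 'eef_rot': array([-3.14150738e+00,  1.17184292e-03, -1.31899996e+00]), 'force': array([-0.93013514,  0.80687365, -0.02746872]), 'grip_width': 0.09423607193836485}
scene {'fx': 437.25086074047334, 'fy': 437.25086074047334, 'cx': 324.14306467731876, 'cy': 199.8128059825579, 'rvec': array([ 1.22227525,  2.05157731, -1.16839822]), 'tvec': array([ 0.20716566, -0.13661475,  1.58059823])}
top {'fx': 457.81453533123187, 'fy': 457.81453533123187, 'cx': 318.4225829613476, 'cy': 204.19283766536992, 'rvec': array([ 2.1925255 , -2.18741822,  0.0263926 ]), 'tvec': array([0.03219328, 0.44587394, 1.47722008])}
```

View pics/scene0.png

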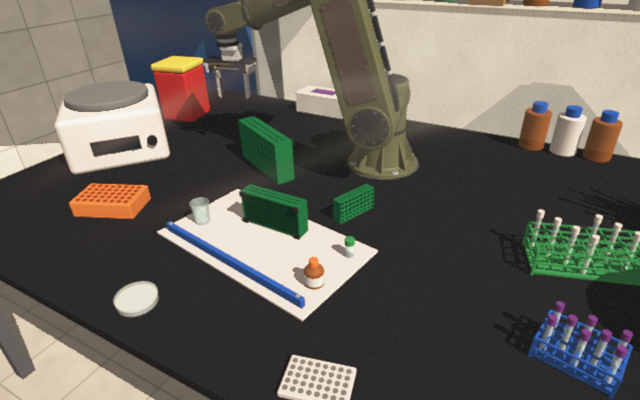

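View pics/top0.png

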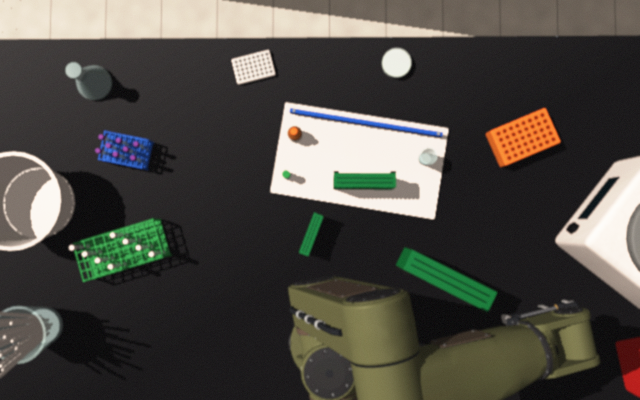

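The scene picture shows the middle rack lying on the board at about (275,210). The large one (265,150) and the small one (353,203) are off the board. In the top view the rack is at (365,181), the rail runs (291,111)–(441,134), the vial is at (287,174), the bottle at (294,132) and the beaker at (428,157).

```bash
cat > h.py <<'E'
import cv2,numpy as np
from station import ctrl
def ray(n,uv):
    c=ctrl.calibration(n);R=cv2.Rodrigues(np.array(c["rvec"]))[0];t=np.array(c["tvec"])
    d=R.T@np.array([(uv[0]-c["cx"])/c["fx"],(uv[1]-c["cy"])/c["fy"],1.]);return -R.T@t,d
def onz(n,uv,z):
    o,d=ray(n,uv);return o+d*(z-o[2])/d[2]
def proj(n,p):
    c=ctrl.calibration(n);K=np.array([[c["fx"],0,c["cx"]],[0,c["fy"],c["cy"]],[0,0,1]])
    return cv2.projectPoints(np.array(p,float).reshape(-1,3),np.array(c["rvec"]),np.array(c["tvec"]),K,None)[0][:,0]
def comps(mask,mn=20):
    cs,_=cv2.findContours(mask.astype(np.uint8)*255,cv2.RETR_EXTERNAL,cv2.CHAIN_APPROX_NONE)
    return [c for c in cs if cv2.contourArea(c)>mn]
def hsv(img): return [x.astype(int) for x in cv2.split(cv2.cvtColor(img,cv2.COLOR_RGB2HSV))]
E
python3 - <<'E'
from h import *
np.set_printoptions(precision=4,suppress=True)
im=cv2.imread("pics/top0.png")[:,:,::-1].copy();h,s,v=hsv(im)
for nm,m,z in(("green",(h>50)&(h<90)&(s>100)&(v>50),.106),("blue",(h>100)&(h<125)&(s>150)&(v>80),.032),("orange",(h<14)&(s>150)&(v>100),.078)):
    for c in comps(m,12):
        r=cv2.minAreaRect(c)
        if not(265<r[0][0]<455 and 95<r[0][1]<260):continue
        b=cv2.boxPoints(r);print(nm,r,cv2.contourArea(c));print(np.array([onz("top",p,z)[:2] for p in b]))
# board
m=((v>150)&(s<60)).astype(np.uint8)
c=max([c for c in comps(m,500) if 280<cv2.minAreaRect(c)[0][0]<440 and cv2.minAreaRect(c)[0][1]>100],key=cv2.contourArea)
q=cv2.approxPolyDP(cv2.convexHull(c),6,True)[:,0];print(q);print(np.array([onz("top",p,.006)[:2] for p in q]))
r=cv2.minAreaRect(c);print(r,np.array([onz("top",p,.006)[:2] for p in cv2.boxPoints(r)]))
cr=im[90:260,255:465];cv2.imwrite("pics/topcrop.png",cv2.resize(cr,None,fx=3.5,fy=3.5,interpolation=cv2.INTER_CUBIC)[:,:,::-1])
s0=cv2.imread("pics/scene0.png")[170:320,150:390];cv2.imwrite("pics/scenecrop.png",cv2.resize(s0,None,fx=3.3,fy=3.3,interpolation=cv2.INTER_CUBIC))
E
```

```text
green ((310.6227722167969, 233.92771911621094), (11.970343589782715, 44.8109130859375), 20.854455947875977) 482.5
[[0.2944 0.0957]
 [0.4213 0.0478]
 [0.4085 0.0138]
 [0.2817 0.0617]]
green ((364.5, 180.0), (61.0, 16.0), 0.0) 841.0
[[ 0.491  -0.0159]
 [ 0.5399 -0.0158]
 [ 0.54   -0.2011]
 [ 0.4912 -0.2008]]
green ((286.0000305175781, 174.50001525878906), (6.363960266113281, 4.949747085571289), 45.0) 27.0
[[0.5337 0.1428]
 [0.5444 0.1322]
 [0.5306 0.1183]
 [0.5199 0.129 ]]
blue ((365.6441650390625, 122.59544372558594), (142.86264038085938, 3.4348866939544678), 9.05788803100586) 340.5
[[ 0.7395  0.1099]
 [ 0.7506  0.1082]
 [ 0.6768 -0.3451]
 [ 0.6658 -0.3433]]
orange ((294.0, 133.0), (12.0, 10.0), 90.0) 88.5
[[0.6842 0.1246]
 [0.6842 0.0933]
 [0.6464 0.0931]
 [0.6465 0.1244]]
[[285 103]
 [447 128]
 [434 217]
 [271 192]]
[[ 0.7794  0.1443]
 [ 0.6956 -0.3857]
 [ 0.4052 -0.3411]
 [ 0.4856  0.1884]]
((359.08331298828125, 159.98648071289062), (167.22103881835938, 92.73456573486328), 9.21102523803711) [[ 0.4843  0.1945]
 [ 0.7866  0.1478]
 [ 0.6969 -0.3923]
 [ 0.3983 -0.3416]]
```

View pics/topcrop.png

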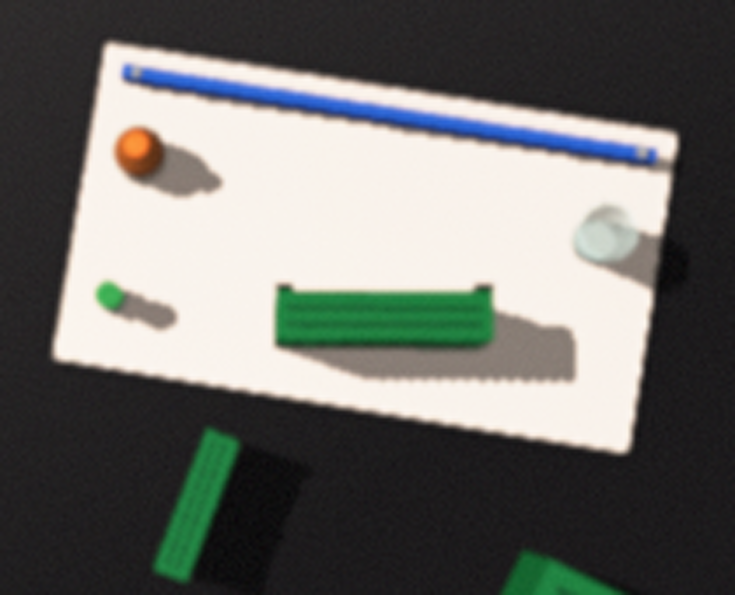

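View pics/scenecrop.png

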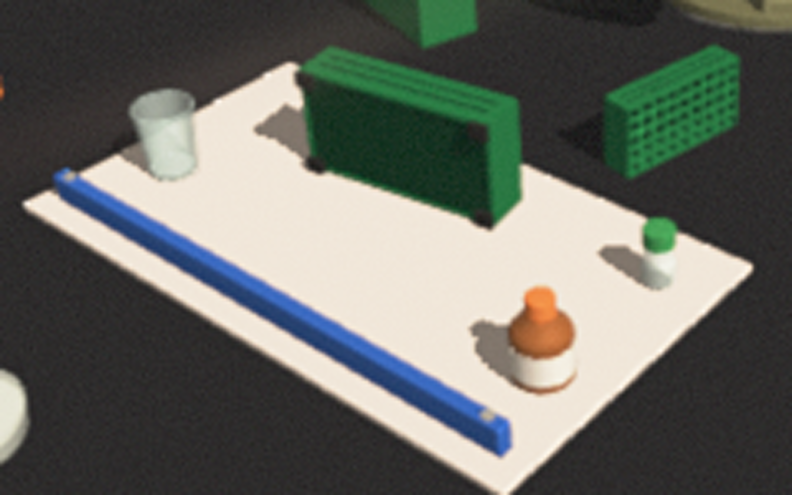

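Run:
```python
from h import *
np.set_printoptions(precision=4,suppress=True)
print("feet(scene)",onz("scene",(487/3.3+150,224/3.3+170),.006),onz("scene",(317/3.3+150,170/3.3+170),.006))
# scene: top corners on hole... feet side top edge corners
print("top feet-side edge scene",onz("scene",(520/3.3+150,100/3.3+170),.106),onz("scene",(303/3.3+150,66/3.3+170),.106))
t=lambda u,v,z:onz("top",(u/3.5+255-.36,v/3.5+90-.36),z)
print("top: body corners",[t(*p,.106)[:2] for p in((276,292),(492,292),(276,346),(492,346))])
print("feet top",t(285,286,.106)[:2],t(484,286,.106)[:2])
print("bottle cap top",t(140,152,.072)[:2],"vial",t(110,296,.058)[:2],"beaker base?",t(600,243,.006)[:2],t(607,234,.071)[:2])
print("bottle scene base",onz("scene",(541/3.3+150,372/3.3+170),.006),"beaker",onz("scene",(170/3.3+150,165/3.3+170),.006),"vial",onz("scene",(658/3.3+150,278/3.3+170),.006))
# rail near lower/upper edge in scene (far top edge)
print("rail top ends top view",[t(*p,.032)[:2] for p in((124,80),(656,163),(128,66),(656,150))])
print("scene rail far-top", onz("scene",(507/3.3+150,433/3.3+170),.032),onz("scene",(57/3.3+150,181/3.3+170),.032))
```

```text
feet(scene) [ 0.5376 -0.0199  0.006 ] [ 0.5389 -0.1946  0.006 ]
top feet-side edge scene [ 0.4956 -0.0085  0.106 ] [ 0.5319 -0.2004  0.106 ]
top: body corners [array([ 0.5366, -0.0143]), array([ 0.5367, -0.2017]), array([ 0.4895, -0.0144]), array([ 0.4897, -0.2015])]
feet top [ 0.5418 -0.0221] [ 0.5419 -0.1948]
bottle cap top [0.6663 0.1073] vial [0.5383 0.1347] beaker base? [ 0.5937 -0.3169] [ 0.5925 -0.3091]
bottle scene base [0.671  0.1096 0.006 ] beaker [ 0.5926 -0.3157  0.006 ] vial [0.5361 0.1362 0.006 ]
rail top ends top view [array([0.7413, 0.1253]), array([ 0.6636, -0.3629]), array([0.7544, 0.1217]), array([ 0.6756, -0.363 ])]
scene rail far-top [0.7564 0.1346 0.032 ] [ 0.682  -0.3533  0.032 ]
```

Emit:
{"method": "drive_tool", "body": {"increments": [[[0, 0, 5], [0, -20, 0], 0.9], [[0, 0, 5], [-40, -30, 0], 0.9], [[0, 0, 4.4], [-40, -30, 0], 0.9], [[0, 0, 0], [-40, -30, 0], 0.9], [[0, 0, 0], [-40, -30, 0], 0.9], [[0, 0, 0], [-40, -30, 0], 0.9], [[0, 0, 0], [-40, -30, 0], 0.9], [[0, 0, 0], [-40, -20, 0], 0.9], [[0, 0, 0], [-40, -10, 0], 0.9], [[0, 0, 0], [0, 0, 0], 0.9]]}}

```text
time_s: 1.35
ee_pos: [0.3565, -0.1993, 0.2224]
eef_rot: [3.142, 0.0, -1.567]
force: [-0.1, -0.2, 0.5]
grip_width: 0.0847
```

Emit:
{"method": "drive_tool", "body": {"increments": [[[0, 0, 0], [-31, -33, 0], 0.9], [[0, 0, 0], [-30, -33, 0], 0.9], [[0, 0, 0.2], [-30, -29, 20], 0.9], [[0, 0, 0], [0, 0, 40], 0.9], [[0, 0, 0], [0, 0, 40], 0.9], [[0, 0, 0], [0, 0, 19], 0.9], [[0, 0, 0], [0, 0, 0], 0.9], [[0, 0, 0], [0, 0, 0], 0.9]]}}

```text
time_s: 2.35
ee_pos: [0.4515, -0.1106, 0.1043]
eef_rot: [-3.141, -0.0, -1.574]
force: [0.7, -0.0, 0.5]
grip_width: 0.0846
```

Run:
```python
from h import *
im=ctrl.camera("scene");cv2.imwrite("pics/s1.png",cv2.resize(im[120:320,140:400],None,fx=3,fy=3,interpolation=cv2.INTER_CUBIC)[:,:,::-1])
```

```text
(no output)
```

View pics/s1.png

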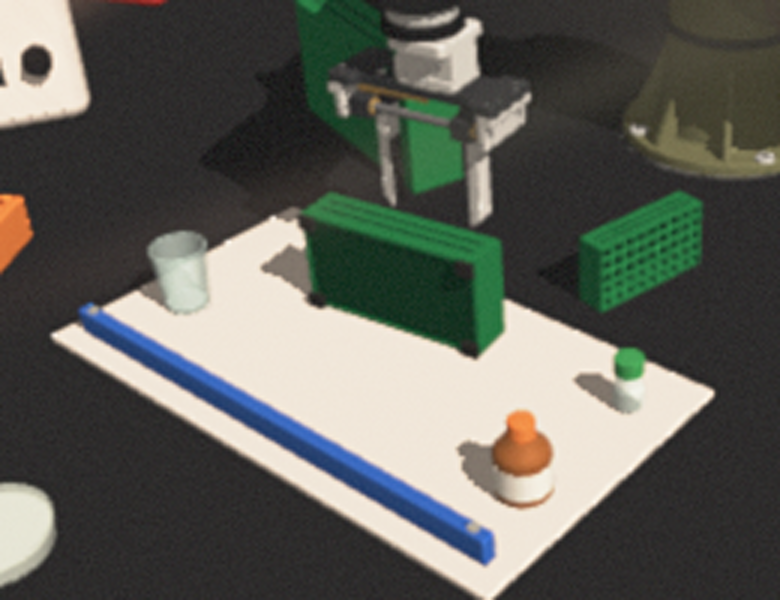

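The two fingers (tips near (388,200) and (480,220) in the crop) stand behind the upper hole face, clear of it and centred on it. I'll push slowly now.

Emit:
{"method": "drive_tool", "body": {"increments": [[[0, 0, 0], [0, -10, 0], 0.9], [[0, 0, 0], [0, -10, 0], 0.9], [[0, 0, 0], [0, -4, 0], 0.9], [[0, 0, 0], [0, -4, 0], 0.9], [[0, 0, 0], [0, -4, 0], 0.9], [[0, 0, 0], [0, -4, 0], 0.9], [[0, 0, 0], [0, -4, 0], 0.9], [[0, 0, 0], [0, -4, 0], 0.9], [[0, 0, 0], [0, 0, 0], 0.9]]}}

```text
time_s: 3.52
ee_pos: [0.4953, -0.1101, 0.1033]
eef_rot: [-3.142, 0.0, -1.574]
force: [-0.0, -0.3, -0.0]
grip_width: 0.0843
```

Run:
```python
from h import *
im=ctrl.camera("scene");cv2.imwrite("pics/s2.png",cv2.resize(im[120:320,140:400],None,fx=3,fy=3,interpolation=cv2.INTER_CUBIC)[:,:,::-1])
```

```text
(no output)
```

View pics/s2.png

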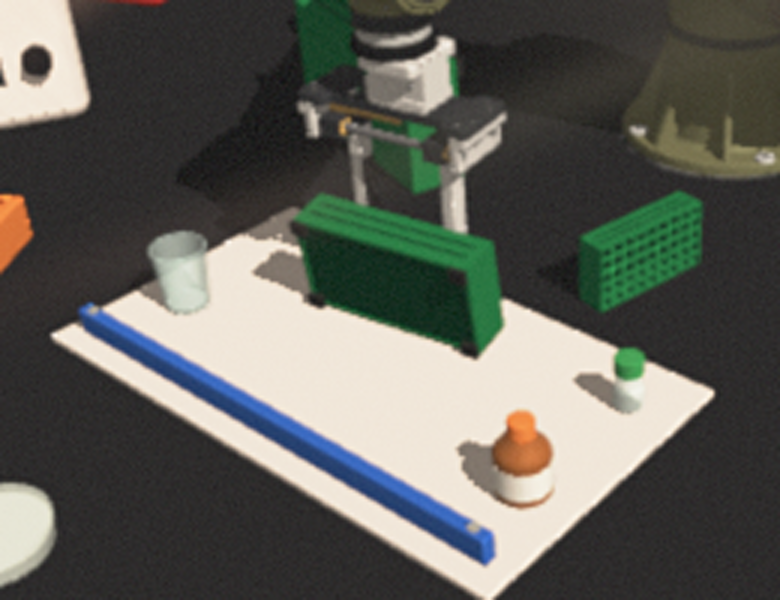

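The rack is tilting, and its feet have stayed at (318,300) and (470,348), so it has not slid. I'll keep pushing.

Emit:
{"method": "drive_tool", "body": {"increments": [[[0, 0, 0], [0, -4, 0], 0.9], [[0, 0, 0], [0, -4, 0], 0.9], [[0, 0, 0], [0, -4, 0], 0.9], [[0, 0, 0], [0, -4, 0], 0.9], [[0, 0, 0], [0, -4, 0], 0.9], [[0, 0, 0], [0, -4, 0], 0.9], [[0, 0, 0], [0, -3, 0], 0.9], [[0, 0, 0], [0, -3, 0], 0.9], [[0, 0, 0], [0, 0, 0], 0.9], [[0, 0, 0], [0, 0, 0], 0.9], [[0, 0, 0], [0, 0, 0], 0.9]]}}

```text
time_s: 4.95
ee_pos: [0.525, -0.1102, 0.1035]
eef_rot: [-3.142, -0.0, -1.574]
force: [0.6, 0.0, 0.5]
grip_width: 0.0844
```

Run:
```python
from h import *
im=ctrl.camera("scene");cv2.imwrite("pics/s3.png",cv2.resize(im[120:320,140:400],None,fx=3,fy=3,interpolation=cv2.INTER_CUBIC)[:,:,::-1])
```

```text
(no output)
```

View pics/s3.png

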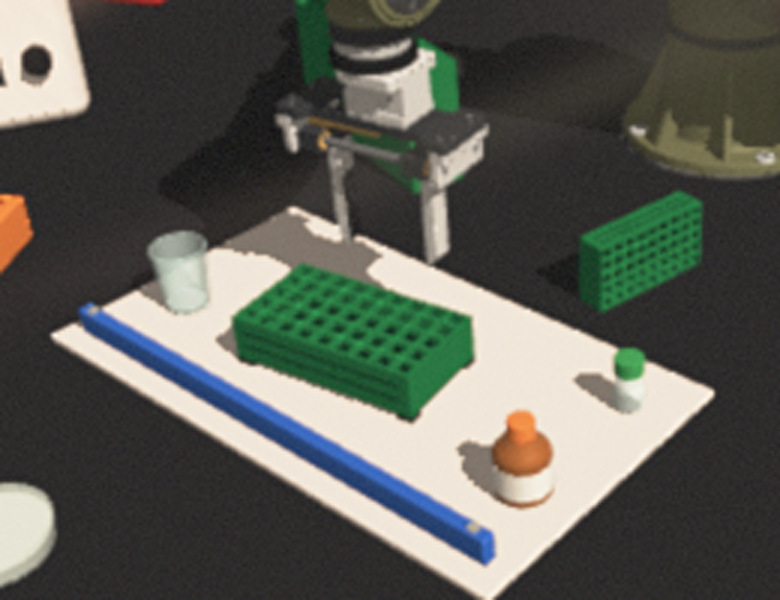

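The rack stands on its feet with the holes up (crop centre (350,335)). I'll back off, turn to the rail's angle and look from above.

Emit:
{"method": "drive_tool", "body": {"increments": [[[0, 0, 0], [0, 20, 0], 0.9], [[0, 0, 0], [0, 30, 0], 0.9], [[0, 0, 4.5], [0, 10, 0], 0.9], [[0, 0, 4.2], [0, 0, 0], 0.9], [[0, 0, 0], [0, 0, 0], 0.9]]}}

```text
time_s: 5.62
ee_pos: [0.4651, -0.11, 0.1036]
eef_rot: [-3.141, -0.0, -1.725]
force: [0.1, 0.1, -0.8]
grip_width: 0.0844
```

Run:
```python
from h import *
np.set_printoptions(precision=4,suppress=True)
im=ctrl.camera("top");cv2.imwrite("pics/t3.png",cv2.resize(im[90:260,255:465],None,fx=3.5,fy=3.5,interpolation=cv2.INTER_CUBIC)[:,:,::-1])
h,s,v=hsv(im);m=(h>50)&(h<90)&(s>100)&(v>40)
for c in comps(m,200):
    r=cv2.minAreaRect(c)
    if 300<r[0][0]<430 and 120<r[0][1]<210: print(r,np.array([onz("top",p,.056)[:2] for p in cv2.boxPoints(r)]))
print(ctrl.get_obs()["ee_pos"],ctrl.get_obs()["eef_rot"])
```

```text
((363.5, 157.0), (30.0, 59.0), 90.0) [[ 0.6409 -0.0164]
 [ 0.6408 -0.2026]
 [ 0.5457 -0.2022]
 [ 0.5456 -0.0165]]
[ 0.4652 -0.1101  0.1035] [-3.1414 -0.     -1.7241]
```

View pics/t3.png

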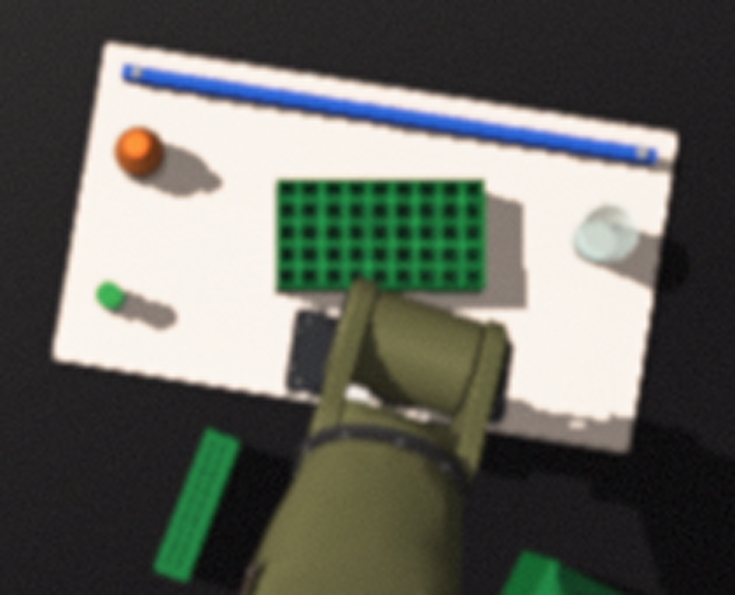

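Measured from above, the rack's near side is at x≈0.543, its yaw is about 0° and its centre y is -0.109. The rail is at -9.1°. I'll shift 20 mm left to centre on the rack, lower, and approach.

Emit:
{"method": "drive_tool", "body": {"increments": [[[0, 0, 0.3], [-20, 0, 20], 0.9], [[0, 0, 0], [0, 0, 24], 0.9], [[0, 0, 0], [0, 0, 20], 0.9], [[0, 0, 0], [0, -20, 0], 0.9], [[0, 0, 0], [0, -20, 0], 0.9], [[0, 0, 0], [0, -10, 0], 0.9], [[0, 0, 0], [0, -5, 0], 0.9], [[0, 0, 0], [0, -5, 0], 0.9], [[0, 0, 0], [0, -5, 0], 0.9], [[0, 0, 0], [0, -5, 0], 0.9], [[0, 0, 0], [0, -5, 0], 0.9], [[0, 0, 0], [0, -5, 0], 0.9], [[0, 0, 0], [0, -5, 0], 0.9], [[0, 0, 0], [0, 0, 0], 0.9]]}}

```text
time_s: 7.42
ee_pos: [0.5525, -0.1039, 0.0395]
eef_rot: [-3.141, -0.0, -1.731]
force: [-0.2, -0.4, -0.1]
grip_width: 0.0843
```

```bash
cat > look.py <<'E'
from h import *
import sys
np.set_printoptions(precision=4,suppress=True)
k=sys.argv[1]
im=ctrl.camera("top");cv2.imwrite(f"pics/t{k}.png",cv2.resize(im[90:260,255:465],None,fx=3.5,fy=3.5,interpolation=cv2.INTER_CUBIC)[:,:,::-1])
h,s,v=hsv(im);m=(h>50)&(h<90)&(s>100)&(v>40)
for c in comps(m,200):
    r=cv2.minAreaRect(c)
    if 300<r[0][0]<430 and 100<r[0][1]<210: print(r,np.array([onz("top",p,.056)[:2] for p in cv2.boxPoints(r)]))
im=ctrl.camera("scene");cv2.imwrite(f"pics/s{k}.png",cv2.resize(im[120:320,140:400],None,fx=3,fy=3,interpolation=cv2.INTER_CUBIC)[:,:,::-1])
o=ctrl.get_obs();p=o["ee_pos"];print(o["time_s"],p,o["eef_rot"],o["force"],"n.p",p[0]*.9874-p[1]*.1582)
E
python3 look.py 4
```

```text
((366.60894775390625, 145.410888671875), (58.60769271850586, 19.801239013671875), 5.710593223571777) [[ 0.608  -0.0243]
 [ 0.6707 -0.0304]
 [ 0.652  -0.2144]
 [ 0.5894 -0.208 ]]
7.525 [ 0.5522 -0.1039  0.0394] [-3.1413 -0.     -1.731 ] [ 0.1987 -0.0066 -0.4691] n.p 0.5616535447750375
```

View pics/t4.png

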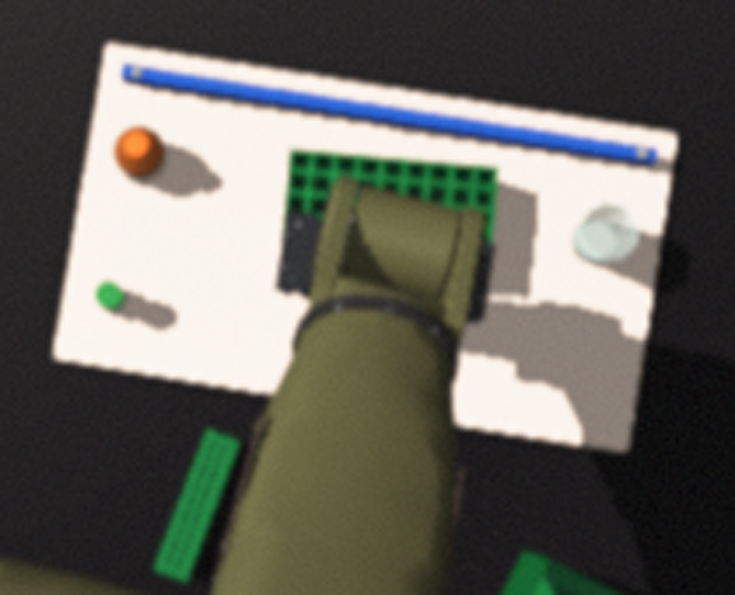

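View pics/s4.png

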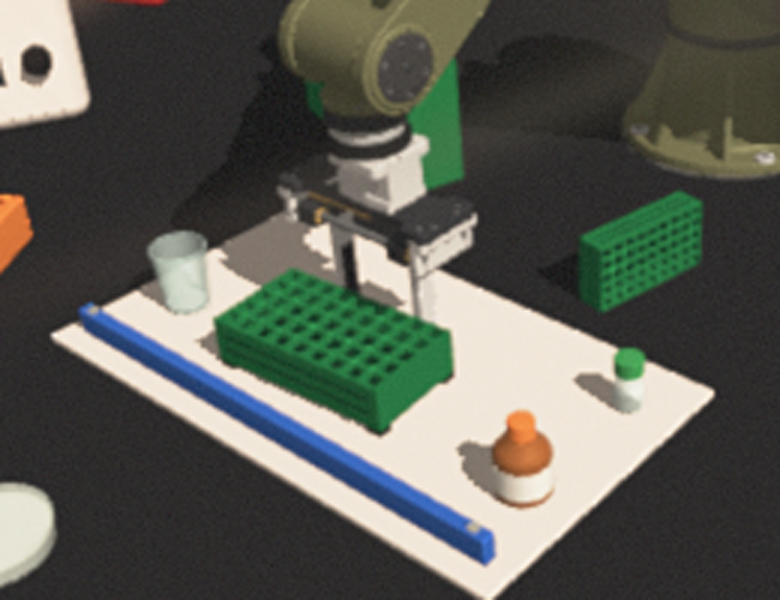

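The rack is standing, turning towards the rail's angle and sliding flat. About 40 mm remain.

Emit:
{"method": "drive_tool", "body": {"increments": [[[0, 0, 0], [0, -5, 0], 0.9], [[0, 0, 0], [0, -5, 0], 0.9], [[0, 0, 0], [0, -5, 0], 0.9], [[0, 0, 0], [0, -5, 0], 0.9], [[0, 0, 0], [0, -4, 0], 0.9], [[0, 0, 0], [0, -4, 0], 0.9], [[0, 0, 0], [0, -3, 0], 0.9], [[0, 0, 0], [0, -3, 0], 0.9], [[0, 0, 0], [0, -2, 0], 0.9], [[0, 0, 0], [0, -2, 0], 0.9], [[0, 0, 0], [0, 0, 0], 0.9]]}}

```text
time_s: 8.9
ee_pos: [0.5899, -0.1099, 0.0395]
eef_rot: [-3.141, -0.0, -1.731]
force: [-0.2, -0.0, -0.4]
grip_width: 0.0844
```

Emit:
{"method": "drive_tool", "body": {"increments": [[[0, 0, 0], [0, -1, 0], 0.9], [[0, 0, 0], [0, -1, 0], 0.9], [[0, 0, 0], [0, 0, 0], 0.9]]}}

```text
time_s: 9.28
ee_pos: [0.5917, -0.1102, 0.0395]
eef_rot: [-3.141, 0.0, -1.731]
force: [-1.6, 0.5, 0.8]
grip_width: 0.0843
```

```bash
python3 look.py 5
```

```text
((369.9017333984375, 132.63873291015625), (58.69407653808594, 16.498207092285156), 8.746161460876465) [[ 0.659  -0.0342]
 [ 0.711  -0.0422]
 [ 0.6823 -0.2253]
 [ 0.6304 -0.2172]]
9.375 [ 0.5917 -0.1102  0.0395] [-3.1413 -0.     -1.7309] [-1.2255  0.0074  0.6527] n.p 0.6016741815454509
```

View pics/t5.png

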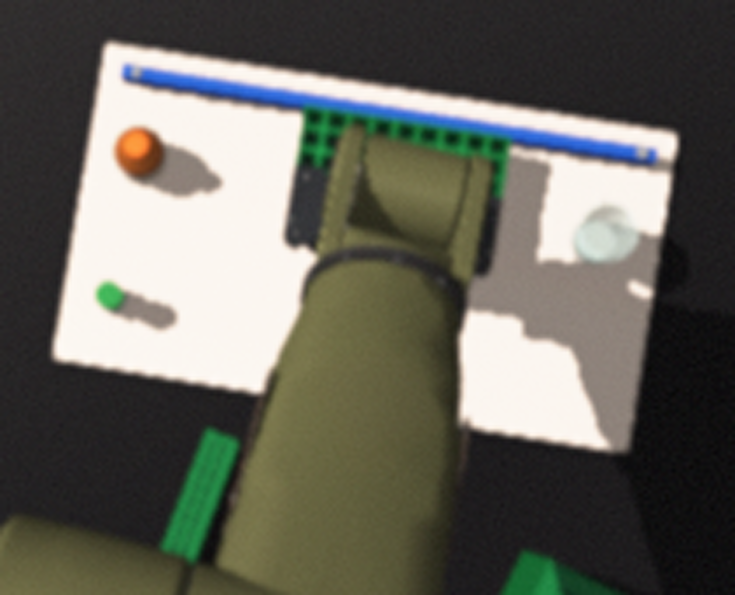

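Emit:
{"method": "drive_tool", "body": {"increments": [[[0, 0, 0], [0, -1, 0], 0.9], [[0, 0, 0], [0, -1, 0], 0.9], [[0, 0, 0], [0, 0, 0], 0.9]]}}

```text
time_s: 9.75
ee_pos: [0.5937, -0.1105, 0.0395]
eef_rot: [-3.141, -0.0, -1.731]
force: [-1.4, 0.1, 2.1]
grip_width: 0.0849
```

Emit:
{"method": "drive_tool", "body": {"increments": [[[0, 0, 0], [0, -1, 0], 0.9], [[0, 0, 0], [0, 0, 0], 0.9]]}}

```text
time_s: 10.0
ee_pos: [0.5945, -0.1107, 0.0394]
eef_rot: [3.141, 0.0, -1.731]
force: [-2.9, -0.2, 2.6]
grip_width: 0.0843
```

Emit:
{"method": "drive_tool", "body": {"increments": [[[0, 0, 0], [0, -1, 0], 0.9], [[0, 0, 0], [0, 0, 0], 0.9]]}}

```text
time_s: 10.25
ee_pos: [0.5947, -0.1106, 0.0394]
eef_rot: [3.139, 0.0, -1.731]
force: [-11.0, 3.3, 7.8]
grip_width: 0.0844
```

Emit:
{"method": "drive_tool", "body": {"increments": [[[0, 0, 0], [0, -1, 0], 0.9], [[0, 0, 0], [0, 0, 0], 0.9]]}}

```text
time_s: 10.5
ee_pos: [0.5948, -0.1105, 0.0394]
eef_rot: [3.137, 0.0, -1.731]
force: [-18.4, 5.0, 13.9]
grip_width: 0.0847
```

```bash
python3 look.py 6
```

```text
((370.0364074707031, 131.64297485351562), (59.00397872924805, 16.36846923828125), 8.914926528930664) [[ 0.6627 -0.0342]
 [ 0.7143 -0.0422]
 [ 0.6849 -0.2262]
 [ 0.6334 -0.218 ]]
10.6 [ 0.5948 -0.1105  0.0394] [ 3.1368  0.0004 -1.7314] [-18.8616   4.3776  13.2127] n.p 0.6047841968189969
```

View pics/s6.png

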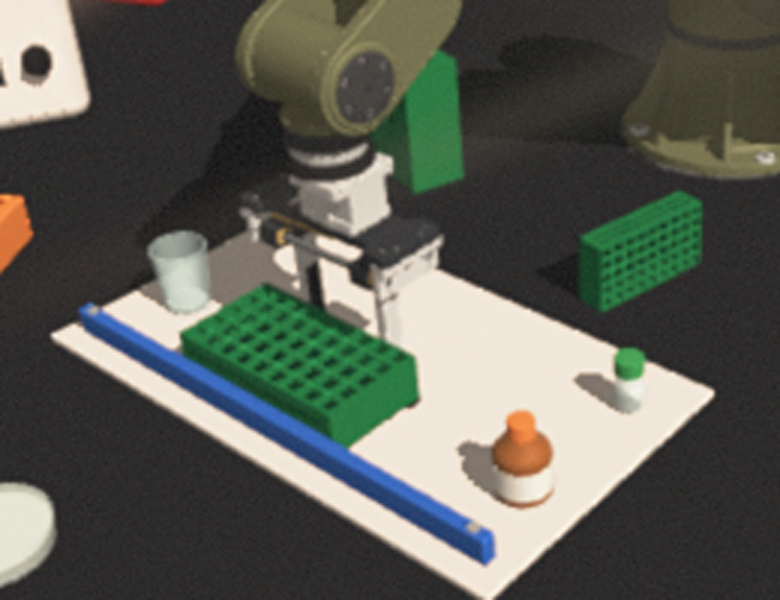

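The rack is against the rail: force climbs from 3 to 19 N with no further travel. The tool reads n·p 0.6047 against about 0.604 expected. I'll back off and check.

Emit:
{"method": "drive_tool", "body": {"increments": [[[0, 0, 0], [0, 2, 0], 0.9], [[0, 0, 0], [0, 3, 0], 0.9], [[0, 0, 0], [0, 10, 0], 0.9], [[0, 0, 0], [0, 25, 0], 0.9], [[0, 0, 0], [0, 25, -20], 0.9], [[0, 0, 0], [0, 15, -40], 0.9], [[0, 0, 0], [0, 30, -40], 0.9], [[0, 0, 0], [0, 40, -40], 0.9], [[0, 0, 0], [0, 40, 0], 0.9], [[0, 0, 0], [0, 0, 0], 0.9], [[0, 0, 0], [0, 0, 0], 0.9]]}}

```text
time_s: 11.98
ee_pos: [0.4093, -0.0808, 0.1796]
eef_rot: [-3.141, -0.0, -1.731]
force: [0.5, -0.9, -0.3]
grip_width: 0.0843
```

```bash
python3 look.py 7
python3 - <<'E'
from h import *
np.set_printoptions(precision=4,suppress=True)
im=ctrl.camera("top");h,s,v=hsv(im);m=(h>50)&(h<90)&(s>100)&(v>40)
n=np.array([.9874,-.1582]);t=np.array([.1582,.9874])
for c in comps(m,200):
    r=cv2.minAreaRect(c)
    if 300<r[0][0]<430 and 100<r[0][1]<210:
        P=np.array([onz("top",p,.056)[:2] for p in cv2.boxPoints(r)]);print(P@n,P@t)
E
```

```text
((368.8235168457031, 139.2941131591797), (59.10707473754883, 31.846487045288086), 9.162346839904785) [[ 0.6144 -0.0263]
 [ 0.7147 -0.0423]
 [ 0.6844 -0.2265]
 [ 0.5845 -0.2101]]
12.075 [ 0.4095 -0.0808  0.1792] [ 3.1413  0.0001 -1.7309] [-0.0082 -0.0726 -0.0848] n.p 0.4170931723770925
[0.6109 0.7124 0.7116 0.6104] [ 0.0712  0.0713 -0.1151 -0.1147]
```

View pics/t7.png

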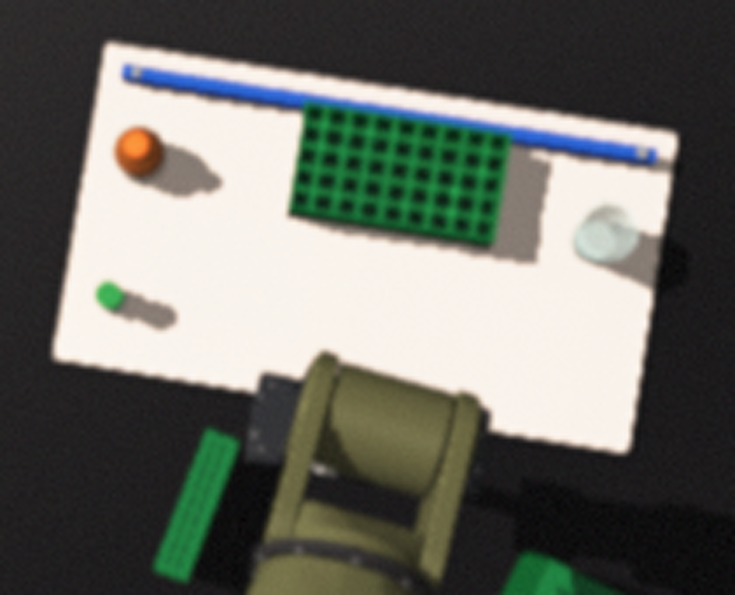

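View pics/s7.png

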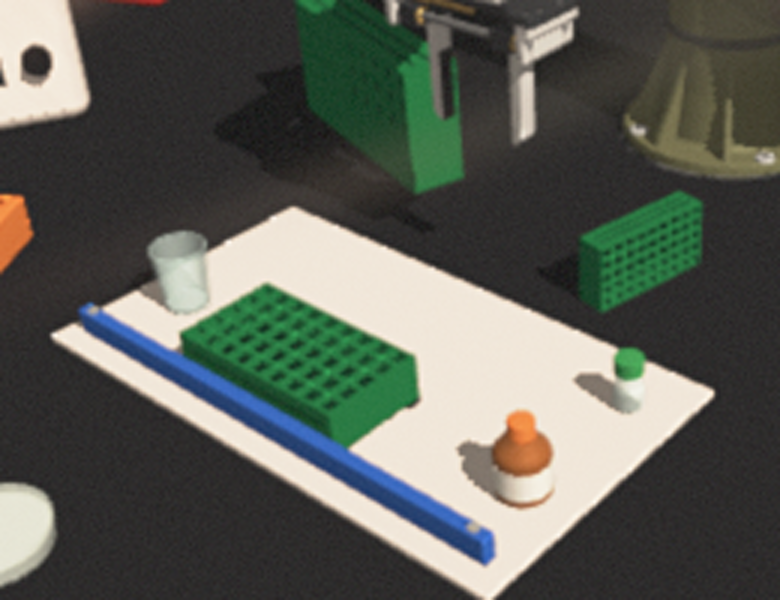

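In the top crop the rack's far edge runs along the rail from (308,105) to (508,135). The vial, bottle and beaker are at the same pixels as at the start, and the arm is clear. Handing in.

```bash
python3 -c "
from station import ctrl
print(ctrl.hand_in())"
```

```text
the job is handed in; nothing more can be done
None
```

I tipped the middle-sized rack back onto its feet by pushing near the top of its hole face with both open fingers. Then I pushed it low along the board, at the rail's angle of about -9.1°, until it was against the blue stop rail. I backed the gripper off and handed in at about 12 s, with the wrist force read as zero.

- **Flush with the rail:** from above, the two ends of the rack's far edge measured 0.712 m along the board's x direction, within 0.5 mm of the rail face (calibration is good to about 2 mm). The last push reached about 19 N sideways (about 23 N in all) with no further movement.
- **Heel edge:** it measured 0.610–0.611 m, against about 0.612 m expected.
- **Angle:** the rack sits at 9.16° in the top picture. The rail measured 9.06° there.
- **Other objects:** the vial, bottle and beaker appear unmoved in both cameras.

No final check failed. One early reading of a top corner from the scene camera was about 4 cm out because I picked the wrong pixel, and I did not use it.

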